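# Switch on and hold up the telescopic bench light

## Task

Switch the bench light on by pushing the blue plunger on its driver box all the way down. Then take the black grip on top of the light so that its red release button is squeezed in, and pull the light straight up past the first stop until it comes up against the second stop, with both mast sections fully out. It sinks back by itself, so finish while still holding it there by the grip, and leave the spool, parts bin, screwdriver and trim ring alone.

Things in the scene. Friction and masses are not known exactly. Their poses are not given: they have to be found in the camera images.
- plunger_top (a point): Centre of the top of the blue mushroom plunger (34 mm across, 24 mm across its flat top) in the middle of the grey driver box (110 x 90 x 45 mm, fixed to the bench). Up, its top is 79 mm above the bench; its stop is 12 mm lower. Its spring resists with 3 N at first, 8 N at the stop, and raises it when let go.
- plunger (a joint): How far the plunger is pressed, m: 0 up, 0.012 at its stop.
- lamp_head: Head of the light: white disc, 110 mm across, 20 mm thick, on a telescopic mast with a round foot (120 mm across) fixed to the bench; does not turn on it. Origin: centre of the disc's underside, 130 mm above the bench when down, 250 mm when fully out. z is up. On the disc stands the black grip block, 34 mm along x, 32 mm along y, 56 mm tall; the red release button sticks out of its +y side.
- grip (a point): Where to take the grip: centre of the grip block at the red button's height, 50 mm above lamp_head's origin (30 mm above the disc's top, 26 mm below the grip's top); axes as lamp_head. 180 mm above the bench when down, 300 mm when fully out. Pinched here along y, one finger presses the button and the other the plain -y side.
- release (a joint): Push of the red button (22 mm along x, 30 mm tall, 7 mm proud) along -y, m: 0 out, 0.007 flush with the grip. Its spring gives 2 N at first, 5 N when flush. While down, the light is locked to the foot until the button is over 0.0035 in; keep it in while the light leaves the bottom. The lock catches only at the bottom.
- mast_upper (a joint): Pull-out of the thin upper mast tube, m: 0 in, 0.060 at its stop. It comes out first, with about 4 N of pull; reaching its end is the first stop.
- mast_lower (a joint): Pull-out of the thicker lower mast tube, m: 0 in, 0.060 at its stop. It comes out after the upper one, against a return spring, with about 11 N of pull; reaching its end is the second stop (the light is then 120 mm higher than when down). Let go, both tubes slide in again, to about 14 mm short of the bottom (the lock hook then rests on its ledge until the button is pressed).
- spool: Bystander: solder spool with black flanges, 64 mm across, 50 mm tall, standing loose. Origin: centre of its underside.
- bin: Bystander: loose grey open parts bin, 100 x 75 x 45 mm. Origin: centre of its underside.
- screwdriver: Bystander: loose screwdriver with orange handle, 180 mm long, lying along its x.
- trim: Bystander: loose aluminium trim ring, 96 mm across, 14 mm thick, lying flat. Origin: centre of its underside.
Mind the look-alikes: they are no part of the job. Of the things shaped like the part that bears plunger_top, the grey one is meant.

How it is judged:
By the outcome, as a careful person would: the job done as asked, in the order asked, and still so for the second after the job is handed in, while the arm keeps its last pose, push and grip.
It also fails if it takes over 51 s, if anything falls off the work surface, if the arm or the gripper's body presses on something with over 40 N, if the wrist force passes 120 N, or if a joint passes its speed limit or range.

## Robot

A 6-joint arm with a two-finger parallel gripper is mounted at the origin on the work surface. World frame = base frame: x ahead of the robot, y to its left, z up, the work surface at z = 0. Lengths are in mm, angles in rad, forces in N, time in s.
With the tool pointing down it reaches from about 275 to 875 mm from the base axis. Payload 12.5 kg.
Tool frame: the origin (TCP) lies between the finger pads; the fingertips stand 22 mm ahead of it and the grasp point (between the pads) lies 3 mm ahead of it; z points along the fingers, y is the line along which they close (so a half turn about z gives the same grasp; the last joint's range is limited). The gripper opens to 85 mm and grips with 20 to 120 N. Pads are 22 mm wide; open, the fingers measure 114 mm over their backs; the gripper's body (76 mm by 85 mm) begins 54 mm behind the grasp point. The pads swing forward as they close: fully open they stand 13 mm farther back than shut.
Start: joints at [1.018, 0.351, 1.652, -0, 1.139, -0.085], TCP at [247.976, 490.91, 253.29] pointing down, gripper open.
Joint ranges: [-2.75, 2.75], [-0.79, 2.1], [0.01, 2.65], [-1.57, 4.71], [0.07, 3.14], [-2.87, 2.87]. Speed limits (rad/s): [2.22, 2.22, 2.79, 3.14, 3.14, 3.14].

## Interface

Orientations are given as a unit quaternion [x, y, z, w].
In Python, from bench import monitor, read_camera, get_calibration, robot gives the robot as it stands.
- The arm moves only by the tool jog_arm, never from a script. Its argument "moves" is a list of rows, each an object of numbers: "wx", "wy", "wz": the turn, a rotation vector about the tool's x, y, z in degrees; "x", "y", "z": the shift along the tool's x, y, z in cm; "claw": the closure, from 0 (fully open) to 1 (shut). In form: [{"wx": .., "wy": .., "wz": .., "x": .., "y": .., "z": .., "claw": ..}, ...]. A call has 1 to 8 rows; each row shifts and turns the commanded pose from where the row before left it, along the tool's axes as they then stand; what a row does not reach is not made up. A row lasts 1/12 s, in which the tool goes at most 41.7 mm and 7.16 degrees, less where a joint would pass 70% of its speed; a pose out of reach is approached as far as the arm can. A call with a gripper value outside its range is refused whole. The fingers move at their own pace and stop on an object; the grip force is fixed at half the most. Time passes only in rows, so rows that do not move let the fingers close. It gives the time, the measured TCP pose, the force, the opening and the grip force at its end, in the units of the state.
- monitor.state(): the state, without advancing time (a new reading comes with each control period).
- read_camera(name): name is "scene" or "side" or "wrist"; returns (picture, depth): 480x640x3 uint8, red, green, blue; 480x640 float32, mm along the optical axis (not along the pixel's ray), 0 where there is no reading.
- get_calibration(name): a dict with "mtx" (3x3 intrinsics, pixels), "R" (3x3) and "t" (3): a world point X has camera coordinates R X + t; the wrist camera has in their place "tool_from_camera" (4x4, takes a point from camera to tool coordinates, whose origin is the TCP and whose axes are the flange's). Camera axes: x right, y down, z forward; pixel columns grow to the right and rows downward; lengths in mm; the calibration is good to about 2 mm. A picture is of the moment at which its call begins: read the wrist's pose just before it. get_calibration takes no time and is no camera call.
- robot.hand_in(): hands the job in; it is judged then, once.
The state is a dict: "time_s": time; "qpos": joint angles; "joint_velocities": joint speeds; "joint_torque": joint torques, N m; "ee_pos": TCP position; "ee_rot": TCP orientation; "ft_force": force on the tool from outside, world axes, zero at the start; "wrist_torque": the same for the moment, N m; "finger_gap": finger opening in mm; "finger_force": force on a finger pad.
Only numpy, scipy, OpenCV 4.12 (cv2) and the standard library are available. Lean on these libraries where they do the work, as an engineer would, in place of code of your own. Each camera call takes 0.05 s, during which the arm holds its last target. There are 200 camera calls.

## Working session

There is one attempt and no reset: what is moved stays moved. The work goes in short steps, Python scripts to look and compute and a tool call to move; the robot and the scene stay as the last step left them, time stands still between calls to the robot, and variables do not carry over. Pictures are saved under pics/ and viewed, at most 10 in all, crops included, and the job is handed in when it is done.

Besides the shell and the picture viewer there is one more tool, called as name([rows], argument=value, ...), one row to a line, values as JSON. jog_arm: Moves the arm, as the interface text tells. Its arguments: {"type":"object","properties":{"moves":{"type":"array","items":{"type":"object","properties":{"wx":{"type":"number"},"wy":{"type":"number"},"wz":{"type":"number"},"x":{"type":"number"},"y":{"type":"number"},"z":{"type":"number"},"claw":{"type":"number"}}}}},"required":["moves"]}

```bash
ls; mkdir -p pics
cat > h.py <<'E'
import numpy as np, cv2
from bench import monitor, read_camera, get_calibration, robot
def world(name,d):
    c=get_calibration(name);K=c["mtx"];R=np.array(c["R"]);t=np.array(c["t"])
    v,u=np.mgrid[0:480,0:640];P=np.stack([(u-K[0][2])/K[0][0]*d,(v-K[1][2])/K[1][1]*d,d],-1)
    return (P-t)@R
E
python3 - <<'E'
from h import *
s=monitor.state();print(s)
for n in("scene","side"):
    p,d=read_camera(n);cv2.imwrite(f"pics/{n}.png",p[...,::-1]);np.savez(f"{n}.npz",p=p,d=d)
E
```

```text
pics
{'time_s': 0.0, 'qpos': array([ 1.01838337e+00,  3.51225533e-01,  1.65243254e+00, -3.48155657e-07,
        1.13910670e+00, -8.46081873e-02]), 'joint_velocities': array([ 6.92490487e-04, -1.72131942e-03,  5.18134550e-04,  2.87866076e-04,
       -2.61240074e-06, -2.32270217e-04]), 'joint_torque': array([ 2.41903554e-04, -5.06120968e+01, -2.91396815e+01, -6.19183425e-05,
        4.72348969e-03, -2.07097537e-05]), 'ee_pos': array([247.82810304, 490.65232152, 252.7610599 ]), 'ee_rot': array([ 2.31775288e-01,  9.72769177e-01, -5.56631035e-04, -1.83375536e-04]), 'ft_force': array([-0.20260286, -1.21131303,  0.52176152]), 'wrist_torque': array([ 0.06869138,  0.01563471, -0.03494082]), 'finger_force': 0.0, 'finger_gap': 85.2754203883435}
```

View pics/scene.png

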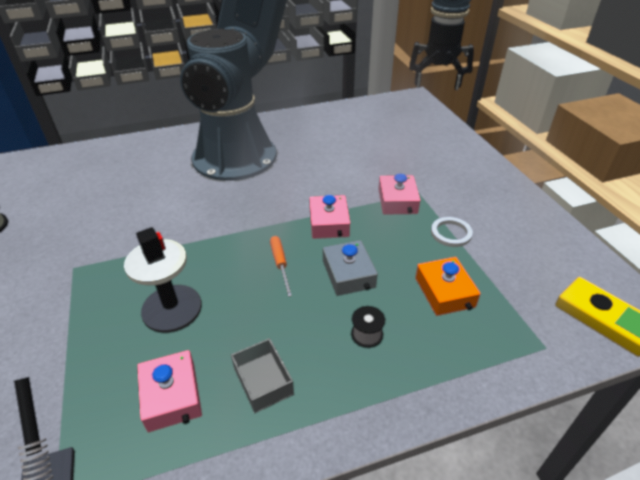

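View pics/side.png

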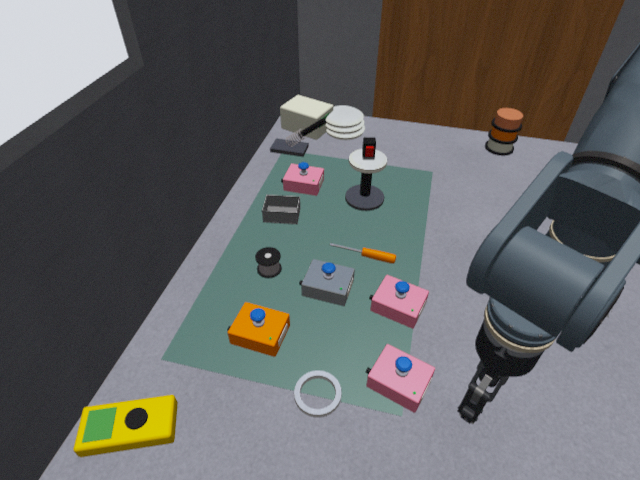

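Scene view: the boxes with blue plungers are pink (330,213), (400,192) and (168,388), orange (448,283) and grey (350,265; side view 329,280). The grey one matches the description. The light is at (157,258) in scene and (368,160) in side. Next I'll confirm with a crop and measure.

Run:
```python
from h import *
def ray(n,u,v,z):
    c=get_calibration(n);K=np.array(c["mtx"]);R=np.array(c["R"]);t=np.array(c["t"])
    o=-R.T@t;r=R.T@np.linalg.inv(K)@[u,v,1];return o+r*(z-o[2])/r[2]
for n,pl,lp in(("scene",(350,250),(157,255)),("side",(329,270),(368,155))):
    f=np.load(n+".npz");p,d=f["p"],f["d"];W=world(n,d)
    h=cv2.cvtColor(p,cv2.COLOR_RGB2HSV)
    V,U=np.mgrid[0:480,0:640]
    near=lambda c,r:(abs(U-c[0])<r)&(abs(V-c[1])<r)
    b=near(pl,18)&(h[...,0]>100)&(h[...,0]<130)&(h[...,1]>150)
    Q=W[b&(d>0)];top=Q[Q[:,2]>np.percentile(Q[:,2],97)-4]
    print(n,"plunger px",U[b].mean(),V[b].mean(),"top",np.median(top,0),"mid",(top.min(0)+top.max(0))/2,"ray",ray(n,U[b].mean(),V[b].mean(),74))
    w=near((lp[0],lp[1]+5),40)&(p.min(-1)>150)&(W[...,2]>120)&(W[...,2]<160)
    Q=W[w];print("disc",(np.percentile(Q,1,0)+np.percentile(Q,99,0))/2,np.ptp(Q,0))
    k=near((lp[0],lp[1]-12),25)&(W[...,2]>160)&(W[...,2]<230)&(d>0)
    Q=W[k];print("grip",Q.min(0),Q.max(0)); T=Q[Q[:,2]>np.percentile(Q[:,2],99)-4]
    print("gript",T.mean(0),cv2.minAreaRect(T[:,:2].astype(np.float32)),len(T))
    r=near(lp,25)&((h[...,0]<8)|(h[...,0]>172))&(h[...,1]>150)&(p[...,0]>80)
    print("red",np.median(W[r],0),r.sum())
    for q in range(4 if n=="scene" else 0):pass
    x,y=pl;a=cv2.resize(p[y-40:y+50,x-60:x+60],None,fx=3,fy=3,interpolation=2)
    x,y=lp;c=cv2.resize(p[y-40:y+50,x-60:x+60],None,fx=3,fy=3,interpolation=2)
    cv2.imwrite(f"pics/c{n}.png",np.hstack([a,c])[...,::-1])
a=np.vstack([cv2.imread(f"pics/c{n}.png") for n in("scene","side")]);cv2.imwrite("pics/crop.png",a)
```

```text
scene plunger px 349.3383458646617 249.8345864661654 top [562.06785142 144.29799746  77.45884094] mid [560.85127572 143.14480402  78.24460653] ray [560.80223006 144.46618777  74.        ]
disc [ 541.99019554 -231.06622311  146.38215443] [105.49705381 109.027846    17.48328857]
grip [ 518.50893212 -250.11958854  160.05161755] [ 557.00493554 -206.65930932  206.39938433]
gript [ 537.29292093 -231.0833864   204.07098046] ((536.3966064453125, -231.20254516601562), (34.19934844970703, 31.073314666748047), 12.983638763427734) 230
red [ 540.00174815 -211.46524271  193.07403809] 36
side plunger px 328.2719298245614 267.6929824561403 top [557.58363846 146.77740331  78.21767868] mid [558.09429907 147.51993422  79.40153075] ray [557.23956154 145.79949227  74.        ]
disc [ 533.35861361 -224.32540156  148.39195177] [107.63369749 103.09647363  11.53750581]
grip [ 514.23698608 -244.69549748  160.35736553] [ 552.62203719 -202.55743497  208.52857064]
gript [ 533.179177   -227.35757801  205.45231601] ((533.707763671875, -228.47886657714844), (32.37211227416992, 29.71240997314453), 15.846744537353516) 62
red [ 528.35203044 -209.22440312  186.95415258] 74
```

View pics/crop.png

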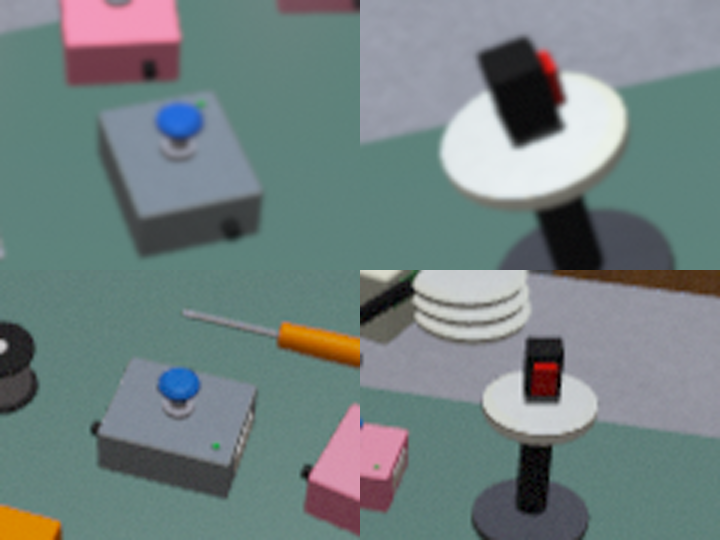

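The crop confirms the grey box, with its blue plunger at about (559, 145). The black grip is at about (536, -229), yawed about +14°, with the red button on its +y side. Moving above the plunger with the claw shut.

jog_arm([
  {"x": -2.7,"y": -1.05,"claw": 1},
  {"x": -2.7,"y": -1.05,"claw": 1},
  {"x": -2.7,"y": -1.05,"claw": 1},
  {"x": -2.7,"y": -1.05,"claw": 1},
  {"x": -2.7,"y": -1.05,"claw": 1},
  {"x": -2.7,"y": -1.05,"claw": 1},
  {"x": -2.7,"y": -1.05,"claw": 1},
  {"x": -2.7,"y": -1.05,"claw": 1},
])

```text
validation failed for argument at $.mo...
```

jog_arm([
  {"x": -2.7,"y": -1.05,"claw": 1},
  {"x": -2.7,"y": -1.05,"claw": 1},
  {"x": -2.7,"y": -1.05,"claw": 1},
  {"x": -2.7,"y": -1.05,"claw": 1},
  {"x": -2.7,"y": -1.05,"claw": 1},
  {"x": -2.7,"y": -1.05,"claw": 1},
  {"x": -2.7,"y": -1.05,"claw": 1},
  {"claw": 1},
])

```text
validation failed for argument at $.mo...
```

```bash
cat > w.py <<'E'
from h import *
from scipy.spatial.transform import Rotation as Ro
def wrist():
    s=monitor.state();p,d=read_camera("wrist");c=get_calibration("wrist");K=np.array(c["mtx"]);T=np.array(c["tool_from_camera"])
    v,u=np.mgrid[0:480,0:640];P=np.stack([(u-K[0,2])/K[0,0]*d,(v-K[1,2])/K[1,1]*d,d],-1)
    Rm=Ro.from_quat(s["ee_rot"]).as_matrix()
    return s,p,d,(P@T[:3,:3].T+T[:3,3])@Rm.T+s["ee_pos"],Rm
E
python3 - <<'E'
from w import *
s,p,d,W,Rm=wrist();print(s["time_s"],s["ee_pos"],s["ft_force"],s["finger_gap"])
cv2.imwrite("pics/w1.png",p[...,::-1])
h=cv2.cvtColor(p,cv2.COLOR_RGB2HSV)
b=((h[...,0]>100)&(h[...,0]<130)&(h[...,1]>150)).astype(np.uint8)
n,l,st,ce=cv2.connectedComponentsWithStats(b)
for i in range(1,n):
    if st[i,4]>200:
        Q=W[(l==i)&(d>0)];top=Q[Q[:,2]>np.percentile(Q[:,2],95)-3]
        print(ce[i],st[i],len(Q),top.mean(0),(Q.min(0)+Q.max(0))/2,"tool off",(top.mean(0)-s["ee_pos"])@Rm)
E
```

```text
0.1 [247.8402313  490.68155976 252.79766559] [-0.29078407 -0.54397265 -0.0867466 ] 85.47351723390477
[230.84045336 394.40104621] [ 211  376   41   37 1147] 1144 [351.98956137 359.84557479  80.07328414] [352.01893445 359.68054649  68.78803005] tool off [-151.97193459  -69.62706093  172.78730666]
```

View pics/w1.png

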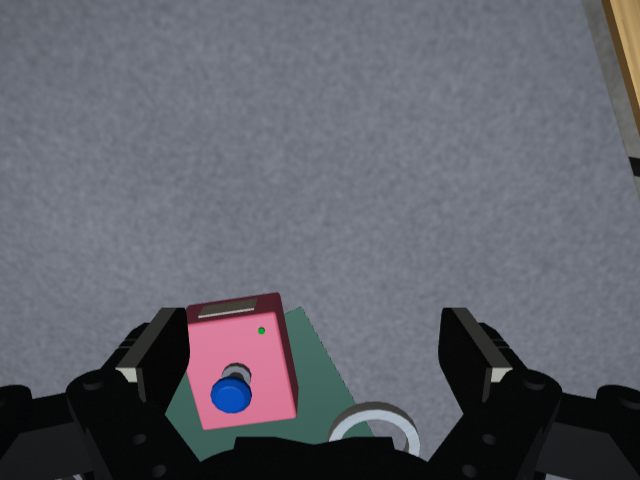

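The arm has not moved: the call was refused, and the wrist view shows a pink box's plunger at (231,394). I'll retry with every field filled in.

jog_arm([
  {"wx": 0,"wy": 0,"wz": 0,"x": -2.7,"y": -1.05,"z": 0,"claw": 1},
  {"wx": 0,"wy": 0,"wz": 0,"x": -2.7,"y": -1.05,"z": 0,"claw": 1},
  {"wx": 0,"wy": 0,"wz": 0,"x": -2.7,"y": -1.05,"z": 0,"claw": 1},
  {"wx": 0,"wy": 0,"wz": 0,"x": -2.7,"y": -1.05,"z": 0,"claw": 1},
  {"wx": 0,"wy": 0,"wz": 0,"x": -2.7,"y": -1.05,"z": 0,"claw": 1},
  {"wx": 0,"wy": 0,"wz": 0,"x": -2.7,"y": -1.05,"z": 0,"claw": 1},
  {"wx": 0,"wy": 0,"wz": 0,"x": -2.7,"y": -1.05,"z": 0,"claw": 1},
  {"wx": 0,"wy": 0,"wz": 0,"x": -2.7,"y": -1.05,"z": 0,"claw": 1},
])

```text
time_s: 0.82
ee_pos: [403.5, 317.3, 253.2]
ee_rot: [0.232, 0.973, -0.0, -0.0]
ft_force: [0.3, 2.0, -0.1]
finger_gap: 0.0
finger_force: 0.0
```

jog_arm([
  {"wx": 0,"wy": 0,"wz": 0,"x": -2,"y": -1.05,"z": 0,"claw": 1},
  {"wx": 0,"wy": 0,"wz": 0,"x": -2,"y": -1.05,"z": 0,"claw": 1},
  {"wx": 0,"wy": 0,"wz": 0,"x": -2,"y": -1.05,"z": 0,"claw": 1},
  {"wx": 0,"wy": 0,"wz": 0,"x": -2,"y": -1.05,"z": 0,"claw": 1},
  {"wx": 0,"wy": 0,"wz": 0,"x": -2,"y": -1.05,"z": 0,"claw": 1},
  {"wx": 0,"wy": 0,"wz": 0,"x": -2,"y": -1.05,"z": 0,"claw": 1},
  {"wx": 0,"wy": 0,"wz": 0,"x": -2,"y": -1.05,"z": 0,"claw": 1},
  {"wx": 0,"wy": 0,"wz": 0,"x": -2,"y": -1.05,"z": 0,"claw": 1},
])

```text
time_s: 1.48
ee_pos: [508.3, 170.4, 253.1]
ee_rot: [0.232, 0.973, -0.0, -0.0]
ft_force: [0.3, 1.0, -0.1]
finger_gap: 0.3
finger_force: 0.0
```

jog_arm([
  {"wx": 0,"wy": 0,"wz": 0,"x": 0,"y": 0,"z": 3,"claw": 1},
  {"wx": 0,"wy": 0,"wz": 0,"x": 0,"y": 0,"z": 3,"claw": 1},
  {"wx": 0,"wy": 0,"wz": 0,"x": 0,"y": 0,"z": 0,"claw": 1},
  {"wx": 0,"wy": 0,"wz": 0,"x": 0,"y": 0,"z": 0,"claw": 1},
])

```text
time_s: 1.82
ee_pos: [507.2, 171.3, 192.7]
ee_rot: [0.232, 0.973, -0.001, -0.001]
ft_force: [1.3, -0.3, 0.2]
finger_gap: 0.2
finger_force: 0.0
```

```bash
cat > pl.py <<'E'
from w import *
s,p,d,W,Rm=wrist();print(s["time_s"],s["ee_pos"],s["ee_rot"],s["ft_force"])
cv2.imwrite("pics/w2.png",p[...,::-1])
h=cv2.cvtColor(p,cv2.COLOR_RGB2HSV)
b=((h[...,0]>100)&(h[...,0]<130)&(h[...,1]>150)).astype(np.uint8)
n,l,st,ce=cv2.connectedComponentsWithStats(b)
for i in range(1,n):
    if st[i,4]>200:
        Q=W[(l==i)&(d>0)];top=Q[Q[:,2]>np.percentile(Q[:,2],95)-3]
        print(ce[i],st[i],len(Q),top.mean(0),(Q.min(0)+Q.max(0))/2,"tool off",(top.mean(0)-s["ee_pos"])@Rm)
E
python3 pl.py
```

```text
1.8167 [507.24892078 171.29430521 192.74195801] [ 2.31761622e-01  9.72771485e-01 -6.78582605e-04 -1.31490433e-03] [ 1.27220238 -0.320397    0.24299098]
[187.78403105  35.10895481] [ 155    1   67   69 3607] 3597 [379.98373183 161.51672679  80.04452256] [379.94950038 161.6253863   77.63836094] tool off [108.93144008 -65.89364806 113.06949111]
[625.39456869 361.33865815] [ 607  338   33   47 1252] 1248 [668.87472978 309.90640851  79.76819063] [670.00071146 311.52182127  76.3900098 ] tool off [-82.01501692 196.81645627 112.41044868]
```

View pics/w2.png

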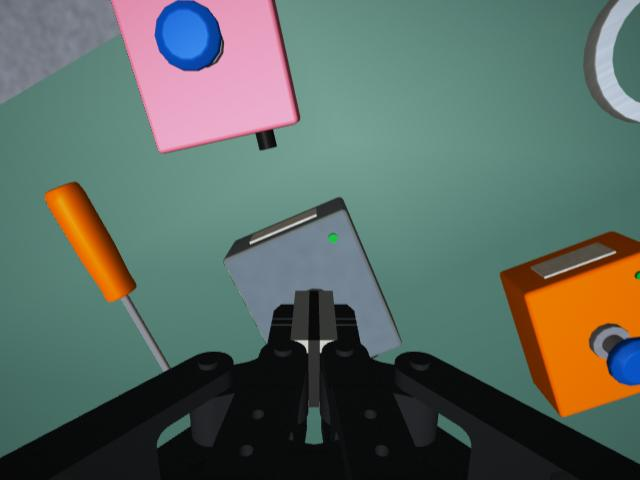

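The grey box is ahead, centred near (310,290), with its plunger hidden behind the fingers at (315,300). I'll pass beyond it so the camera sees the plunger.

jog_arm([
  {"wx": 0,"wy": 0,"wz": 0,"x": -3,"y": 0,"z": 0,"claw": 1},
  {"wx": 0,"wy": 0,"wz": 0,"x": -3,"y": 0,"z": 0,"claw": 1},
  {"wx": 0,"wy": 0,"wz": 0,"x": -3,"y": 0,"z": 0,"claw": 1},
  {"wx": 0,"wy": 0,"wz": 0,"x": -3,"y": 0,"z": 0,"claw": 1},
  {"wx": 0,"wy": 0,"wz": 0,"x": 0,"y": 0,"z": 0,"claw": 1},
  {"wx": 0,"wy": 0,"wz": 0,"x": 0,"y": 0,"z": 0,"claw": 1},
])

```text
time_s: 2.37
ee_pos: [616.1, 117.0, 195.0]
ee_rot: [0.232, 0.973, 0.0, 0.001]
ft_force: [0.6, 0.1, 0.2]
finger_gap: -0.2
finger_force: 0.0
```

```bash
python3 pl.py
```

```text
2.3667 [616.12964599 116.978916   194.9849824 ] [2.32214751e-01 9.72663813e-01 4.31180472e-04 1.10918313e-03] [0.57854334 0.13152036 0.18144043]
[312.72554257 121.46410684] [ 283   90   61   64 2995] 2984 [556.71527178 145.1212027   79.43301598] [555.88053379 145.88806829  62.51125674] tool off [ 65.94558125  -1.88866679 115.42064962]
```

jog_arm([
  {"wx": 0,"wy": 0,"wz": 0,"x": 3.2,"y": -0.1,"z": 0,"claw": 1},
  {"wx": 0,"wy": 0,"wz": 0,"x": 3.3,"y": -0.1,"z": 0,"claw": 1},
  {"wx": 0,"wy": 0,"wz": 0,"x": 0,"y": 0,"z": 3,"claw": 1},
  {"wx": 0,"wy": 0,"wz": 0,"x": 0,"y": 0,"z": 3,"claw": 1},
  {"wx": 0,"wy": 0,"wz": 0,"x": 0,"y": 0,"z": 2.5,"claw": 1},
  {"wx": 0,"wy": 0,"wz": 0,"x": 0,"y": 0,"z": 0.5,"claw": 1},
  {"wx": 0,"wy": 0,"wz": 0,"x": 0,"y": 0,"z": 0.5,"claw": 1},
  {"wx": 0,"wy": 0,"wz": 0,"x": 0,"y": 0,"z": 0,"claw": 1},
])

```text
time_s: 3.08
ee_pos: [555.8, 145.3, 99.2]
ee_rot: [0.232, 0.973, 0.0, -0.0]
ft_force: [-2.8, 0.1, 4.0]
finger_gap: -0.0
finger_force: 1.7
```

jog_arm([
  {"wx": 0,"wy": 0,"wz": 0,"x": 0,"y": 0,"z": 0.3,"claw": 1},
  {"wx": 0,"wy": 0,"wz": 0,"x": 0,"y": 0,"z": 0.3,"claw": 1},
  {"wx": 0,"wy": 0,"wz": 0,"x": 0,"y": 0,"z": 0.2,"claw": 1},
  {"wx": 0,"wy": 0,"wz": 0,"x": 0,"y": 0,"z": 0,"claw": 1},
  {"wx": 0,"wy": 0,"wz": 0,"x": 0,"y": 0,"z": 0,"claw": 1},
])

```text
time_s: 3.5
ee_pos: [556.7, 145.2, 91.6]
ee_rot: [0.232, 0.973, 0.001, 0.001]
ft_force: [-2.2, 2.3, 6.3]
finger_gap: -0.4
finger_force: 3.3
```

jog_arm([
  {"wx": 0,"wy": 0,"wz": 0,"x": 0,"y": 0,"z": 0.2,"claw": 1},
  {"wx": 0,"wy": 0,"wz": 0,"x": 0,"y": 0,"z": 0.1,"claw": 1},
  {"wx": 0,"wy": 0,"wz": 0,"x": 0,"y": 0,"z": 0,"claw": 1},
  {"wx": 0,"wy": 0,"wz": 0,"x": 0,"y": 0,"z": 0,"claw": 1},
])

```text
time_s: 3.83
ee_pos: [556.8, 145.2, 89.0]
ee_rot: [0.232, 0.973, 0.001, 0.001]
ft_force: [-4.9, 2.0, 9.9]
finger_gap: -0.1
finger_force: 5.3
```

jog_arm([
  {"wx": 0,"wy": 0,"wz": 0,"x": 0,"y": 0,"z": 0.1,"claw": 1},
  {"wx": 0,"wy": 0,"wz": 0,"x": 0,"y": 0,"z": 0.1,"claw": 1},
  {"wx": 0,"wy": 0,"wz": 0,"x": 0,"y": 0,"z": 0,"claw": 1},
  {"wx": 0,"wy": 0,"wz": 0,"x": 0,"y": 0,"z": 0,"claw": 1},
])

```text
time_s: 4.17
ee_pos: [557.0, 145.3, 88.8]
ee_rot: [0.232, 0.973, 0.001, 0.001]
ft_force: [-11.8, 0.5, 30.4]
finger_gap: -0.2
finger_force: 15.4
```

The plunger is at its stop: 30 N with no further travel. Raising, then moving to the light.

jog_arm([
  {"wx": 0,"wy": 0,"wz": 0,"x": 0,"y": 0,"z": -1,"claw": 1},
  {"wx": 0,"wy": 0,"wz": 0,"x": 0,"y": 0,"z": -2.5,"claw": 1},
  {"wx": 0,"wy": 0,"wz": 0,"x": 0,"y": 0,"z": -3,"claw": 1},
  {"wx": 0,"wy": 0,"wz": 0,"x": 0,"y": 0,"z": -3,"claw": 1},
  {"wx": 0,"wy": 0,"wz": 0,"x": 0,"y": 0,"z": -3,"claw": 1},
  {"wx": 0,"wy": 0,"wz": 0,"x": 0,"y": 0,"z": -3,"claw": 1},
  {"wx": 0,"wy": 0,"wz": 0,"x": 0,"y": 0,"z": -3,"claw": 1},
  {"wx": 0,"wy": 0,"wz": 0,"x": 0,"y": 0,"z": -2,"claw": 1},
])

```text
time_s: 4.83
ee_pos: [556.8, 144.9, 294.4]
ee_rot: [0.232, 0.973, 0.001, 0.002]
ft_force: [-0.8, -0.0, 0.5]
finger_gap: 0.0
finger_force: 0.0
```

jog_arm([
  {"wx": 0,"wy": 0,"wz": 0,"x": -0.6,"y": -2.6,"z": 0,"claw": 0},
  {"wx": 0,"wy": 0,"wz": 0,"x": -0.6,"y": -2.6,"z": 0,"claw": 0},
  {"wx": 0,"wy": 0,"wz": 0,"x": -0.6,"y": -2.6,"z": 0,"claw": 0},
  {"wx": 0,"wy": 0,"wz": 0,"x": -0.6,"y": -2.6,"z": 0,"claw": 0},
  {"wx": 0,"wy": 0,"wz": 0,"x": -0.6,"y": -2.6,"z": 0,"claw": 0},
  {"wx": 0,"wy": 0,"wz": 0,"x": -0.6,"y": -2.6,"z": 0,"claw": 0},
  {"wx": 0,"wy": 0,"wz": 0,"x": -0.6,"y": -2.6,"z": 0,"claw": 0},
  {"wx": 0,"wy": 0,"wz": 0,"x": -0.6,"y": -2.6,"z": 0,"claw": 0},
])

```text
time_s: 5.5
ee_pos: [504.9, -63.8, 291.3]
ee_rot: [0.232, 0.973, -0.0, 0.001]
ft_force: [-0.5, -0.4, 0.4]
finger_gap: 85.4
finger_force: 0.0
```

jog_arm([
  {"wx": 0,"wy": 0,"wz": 0,"x": -0.6,"y": -2.6,"z": 0,"claw": 0},
  {"wx": 0,"wy": 0,"wz": 0,"x": -0.6,"y": -2.6,"z": 0,"claw": 0},
  {"wx": 0,"wy": 0,"wz": 0,"x": -0.6,"y": -2.7,"z": 0,"claw": 0},
  {"wx": 0,"wy": 0,"wz": 0,"x": -0.6,"y": -2.7,"z": 0,"claw": 0},
  {"wx": 0,"wy": 0,"wz": 0,"x": -0.6,"y": -2.7,"z": 0,"claw": 0},
  {"wx": 0,"wy": 0,"wz": 0,"x": -0.6,"y": -2.7,"z": 0,"claw": 0},
  {"wx": 0,"wy": 0,"wz": 0,"x": -0.5,"y": -2.7,"z": 0,"claw": 0},
  {"wx": 0,"wy": 0,"wz": 7,"x": 0,"y": 0,"z": 0,"claw": 0},
])

```text
time_s: 6.17
ee_pos: [456.5, -251.7, 291.2]
ee_rot: [0.29, 0.957, -0.001, 0.001]
ft_force: [1.5, -0.9, 0.3]
finger_gap: 85.6
finger_force: 0.0
```

jog_arm([
  {"wx": 0,"wy": 0,"wz": 7,"x": 0,"y": 0,"z": 0,"claw": 0},
  {"wx": 0,"wy": 0,"wz": 7,"x": 0,"y": 0,"z": 0,"claw": 0},
  {"wx": 0,"wy": 0,"wz": 7,"x": 0,"y": 0,"z": 0,"claw": 0},
  {"wx": 0,"wy": 0,"wz": 7,"x": 0,"y": 0,"z": 0,"claw": 0},
  {"wx": 0,"wy": 0,"wz": 7,"x": 0,"y": 0,"z": 0,"claw": 0},
  {"wx": 0,"wy": 0,"wz": 7,"x": 0,"y": 0,"z": 0,"claw": 0},
  {"wx": 0,"wy": 0,"wz": 7,"x": 0,"y": 0,"z": 0,"claw": 0},
  {"wx": 0,"wy": 0,"wz": 7,"x": 0,"y": 0,"z": 0,"claw": 0},
])

```text
time_s: 6.83
ee_pos: [457.6, -248.2, 291.2]
ee_rot: [0.708, 0.706, 0.0, 0.001]
ft_force: [0.3, -0.2, 0.8]
finger_gap: 85.4
finger_force: 0.0
```

jog_arm([
  {"wx": 0,"wy": 0,"wz": 7,"x": 0,"y": 0,"z": 0,"claw": 0},
  {"wx": 0,"wy": 0,"wz": 7,"x": 0,"y": 0,"z": 0,"claw": 0},
  {"wx": 0,"wy": 0,"wz": 7,"x": 0,"y": 0,"z": 0,"claw": 0},
  {"wx": 0,"wy": 0,"wz": 7,"x": 0,"y": 0,"z": 0,"claw": 0},
  {"wx": 0,"wy": 0,"wz": 7,"x": 0,"y": 0,"z": 0,"claw": 0},
  {"wx": 0,"wy": 0,"wz": 7,"x": 0,"y": 0,"z": 0,"claw": 0},
  {"wx": 0,"wy": 0,"wz": 7,"x": 0,"y": 0,"z": 0,"claw": 0},
  {"wx": 0,"wy": 0,"wz": 7,"x": 0,"y": 0,"z": 0,"claw": 0},
])

```text
time_s: 7.5
ee_pos: [457.6, -248.1, 291.2]
ee_rot: [0.957, 0.291, 0.001, 0.001]
ft_force: [-0.4, 0.2, 1.4]
finger_gap: 85.6
finger_force: 0.0
```

jog_arm([
  {"wx": 0,"wy": 0,"wz": 7,"x": 0,"y": 0,"z": 0,"claw": 0},
  {"wx": 0,"wy": 0,"wz": 7,"x": 0,"y": 0,"z": 0,"claw": 0},
  {"wx": 0,"wy": 0,"wz": 6,"x": 0,"y": 0,"z": 0,"claw": 0},
  {"wx": 0,"wy": 0,"wz": 0,"x": 0,"y": 0,"z": 0,"claw": 0},
  {"wx": 0,"wy": 0,"wz": 0,"x": 0,"y": 0,"z": 0,"claw": 0},
])

```text
time_s: 7.92
ee_pos: [457.5, -248.0, 290.9]
ee_rot: [0.992, 0.125, 0.001, 0.001]
ft_force: [0.6, -0.7, -0.6]
finger_gap: 85.2
finger_force: 0.0
```

Run:
```python
from w import *
s,p,d,W,Rm=wrist();print(s["time_s"],s["ee_pos"],s["qpos"],Rm[:,1])
cv2.imwrite("pics/w3.png",p[...,::-1]);np.savez("w3.npz",p=p,d=d,W=W,Rm=Rm,e=s["ee_pos"])
near=(abs(W[...,0]-536)<45)&(abs(W[...,1]+229)<45)&(d>0)
T=W[near&(W[...,2]>198)&(W[...,2]<214)]
print(len(T),np.median(T,0));r=cv2.minAreaRect(T[:,:2].astype(np.float32));print(r)
h=cv2.cvtColor(p,cv2.COLOR_RGB2HSV)
m=((h[...,0]<8)|(h[...,0]>172))&(h[...,1]>150)&(p[...,0]>80)&near
print("red",m.sum(),np.median(W[m],0) if m.any() else "")
print("tool off",(np.array([*r[0],180])-s["ee_pos"])@Rm)
```

```text
7.9167 [ 457.47861975 -248.03484863  290.9398139 ] [-5.86258957e-01  2.58080241e-01  1.68210867e+00 -7.80549323e-05
  1.19989421e+00  7.33528687e-01] [ 0.2484078  -0.96865484  0.00117004]
5233 [ 533.09965429 -231.41198611  206.49345083]
((532.6474609375, -231.6139678955078), (33.92293930053711, 31.979793548583984), 13.826277732849121)
red 587 [ 528.38459462 -212.41677075  195.48583935]
tool off [ 76.78563099   2.63655698 111.01647517]
```

View pics/w3.png

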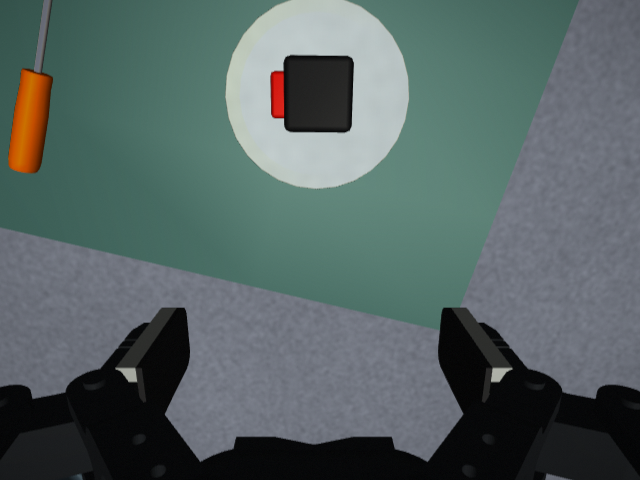

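The wrist view shows the grip at (318,94) with the red button on its left side at (277,94), aligned with the pad closing line. Moving over it and descending.

jog_arm([
  {"wx": 0,"wy": 0,"wz": 0.5,"x": 2.6,"y": 0.1,"z": 0,"claw": 0},
  {"wx": 0,"wy": 0,"wz": 0,"x": 2.6,"y": 0.1,"z": 0,"claw": 0},
  {"wx": 0,"wy": 0,"wz": 0,"x": 2.5,"y": 0.1,"z": 0,"claw": 0},
  {"wx": 0,"wy": 0,"wz": 0,"x": 0,"y": 0,"z": 1,"claw": 0},
  {"wx": 0,"wy": 0,"wz": 0,"x": 0,"y": 0,"z": 1,"claw": 0},
  {"wx": 0,"wy": 0,"wz": 0,"x": 0,"y": 0,"z": 1,"claw": 0},
  {"wx": 0,"wy": 0,"wz": 0,"x": 0,"y": 0,"z": 0,"claw": 0},
])

```text
time_s: 8.55
ee_pos: [531.4, -232.1, 257.8]
ee_rot: [0.993, 0.12, -0.002, -0.001]
ft_force: [0.2, -0.4, -0.4]
finger_gap: 85.3
finger_force: 0.0
```

Run:
```python
from w import *
s,p,d,W,Rm=wrist();print(s["ee_pos"],Rm[:,1])
near=(abs(W[...,0]-536)<30)&(abs(W[...,1]+229)<30)&(d>0)
T=W[near&(W[...,2]>201)&(W[...,2]<212)]
r=cv2.minAreaRect(T[:,:2].astype(np.float32));print(len(T),r,"tool off",(np.array([*r[0],180])-s["ee_pos"])@Rm)
```

```text
[ 531.37730924 -232.06326602  257.83823639] [ 0.23741127 -0.97140601 -0.00250176]
5290 ((533.2476196289062, -231.255859375), (33.72231674194336, 32.08083724975586), 13.489541053771973) tool off [ 2.23529943 -0.14555449 77.83266191]
```

jog_arm([
  {"wx": 0,"wy": 0,"wz": 0,"x": 0.2,"y": 0,"z": 1.5,"claw": 0},
  {"wx": 0,"wy": 0,"wz": 0,"x": 0,"y": 0,"z": 1.5,"claw": 0},
  {"wx": 0,"wy": 0,"wz": 0,"x": 0,"y": 0,"z": 1.5,"claw": 0},
  {"wx": 0,"wy": 0,"wz": 0,"x": 0,"y": 0,"z": 1.5,"claw": 0},
  {"wx": 0,"wy": 0,"wz": 0,"x": 0,"y": 0,"z": 1,"claw": 0},
  {"wx": 0,"wy": 0,"wz": 0,"x": 0,"y": 0,"z": 0.8,"claw": 0},
  {"wx": 0,"wy": 0,"wz": 0,"x": 0,"y": 0,"z": 0,"claw": 0},
  {"wx": 0,"wy": 0,"wz": 0,"x": 0,"y": 0,"z": 0,"claw": 0},
])

```text
time_s: 9.27
ee_pos: [534.8, -232.0, 182.7]
ee_rot: [0.993, 0.119, 0.0, 0.0]
ft_force: [0.6, 0.0, -0.1]
finger_gap: 85.6
finger_force: 0.0
```

jog_arm([
  {"wx": 0,"wy": 0,"wz": 0,"x": 0,"y": 0,"z": 0,"claw": 0.3},
  {"wx": 0,"wy": 0,"wz": 0,"x": 0,"y": 0,"z": 0,"claw": 0.5},
  {"wx": 0,"wy": 0,"wz": 0,"x": 0,"y": 0,"z": 0,"claw": 0.6},
  {"wx": 0,"wy": 0,"wz": 0,"x": 0,"y": 0,"z": 0,"claw": 0.7},
  {"wx": 0,"wy": 0,"wz": 0,"x": 0,"y": 0,"z": 0,"claw": 1},
  {"wx": 0,"wy": 0,"wz": 0,"x": 0,"y": 0,"z": 0,"claw": 1},
  {"wx": 0,"wy": 0,"wz": 0,"x": 0,"y": 0,"z": 0,"claw": 1},
  {"wx": 0,"wy": 0,"wz": 0,"x": 0,"y": 0,"z": 0,"claw": 1},
])

```text
time_s: 9.93
ee_pos: [534.7, -231.1, 182.9]
ee_rot: [0.993, 0.119, 0.0, -0.001]
ft_force: [-2.4, 7.5, 6.8]
finger_gap: 31.3
finger_force: 60.1
```

The gap is 31 mm, so the button is flush. Pulling up.

jog_arm([
  {"wx": 0,"wy": 0,"wz": 0,"x": 0,"y": -0.1,"z": -0.3,"claw": 1},
  {"wx": 0,"wy": 0,"wz": 0,"x": 0,"y": 0,"z": -0.6,"claw": 1},
  {"wx": 0,"wy": 0,"wz": 0,"x": 0,"y": 0,"z": -0.8,"claw": 1},
  {"wx": 0,"wy": 0,"wz": 0,"x": 0,"y": 0,"z": -0.8,"claw": 1},
  {"wx": 0,"wy": 0,"wz": 0,"x": 0,"y": 0,"z": -0.8,"claw": 1},
  {"wx": 0,"wy": 0,"wz": 0,"x": 0,"y": 0,"z": -0.8,"claw": 1},
  {"wx": 0,"wy": 0,"wz": 0,"x": 0,"y": 0,"z": -0.4,"claw": 1},
  {"wx": 0,"wy": 0,"wz": 0,"x": 0,"y": 0,"z": 0,"claw": 1},
])

```text
time_s: 10.6
ee_pos: [534.6, -230.8, 228.5]
ee_rot: [0.993, 0.119, 0.0, 0.0]
ft_force: [-0.2, 3.0, -1.1]
finger_gap: 31.5
finger_force: 60.3
```

jog_arm([
  {"wx": 0,"wy": 0,"wz": 0,"x": 0,"y": 0,"z": -0.6,"claw": 1},
  {"wx": 0,"wy": 0,"wz": 0,"x": 0,"y": 0,"z": -0.6,"claw": 1},
  {"wx": 0,"wy": 0,"wz": 0,"x": 0,"y": 0,"z": -0.6,"claw": 1},
  {"wx": 0,"wy": 0,"wz": 0,"x": 0,"y": 0,"z": -0.6,"claw": 1},
  {"wx": 0,"wy": 0,"wz": 0,"x": 0,"y": 0,"z": -0.6,"claw": 1},
  {"wx": 0,"wy": 0,"wz": 0,"x": 0,"y": 0,"z": -0.6,"claw": 1},
  {"wx": 0,"wy": 0,"wz": 0,"x": 0,"y": 0,"z": -0.6,"claw": 1},
  {"wx": 0,"wy": 0,"wz": 0,"x": 0,"y": 0,"z": -0.6,"claw": 1},
])

```text
time_s: 11.27
ee_pos: [534.4, -230.8, 275.6]
ee_rot: [0.993, 0.119, -0.0, -0.0]
ft_force: [1.8, 1.8, -11.2]
finger_gap: 31.2
finger_force: 60.7
```

jog_arm([
  {"wx": 0,"wy": 0,"wz": 0,"x": 0,"y": 0,"z": -0.6,"claw": 1},
  {"wx": 0,"wy": 0,"wz": 0,"x": 0,"y": 0,"z": -0.6,"claw": 1},
  {"wx": 0,"wy": 0,"wz": 0,"x": 0,"y": 0,"z": -0.5,"claw": 1},
  {"wx": 0,"wy": 0,"wz": 0,"x": 0,"y": 0,"z": -0.3,"claw": 1},
  {"wx": 0,"wy": 0,"wz": 0,"x": 0,"y": 0,"z": 0,"claw": 1},
  {"wx": 0,"wy": 0,"wz": 0,"x": 0,"y": 0,"z": 0,"claw": 1},
])

```text
time_s: 11.77
ee_pos: [534.5, -230.8, 295.7]
ee_rot: [0.993, 0.119, 0.0, 0.0]
ft_force: [1.0, 2.2, -6.4]
finger_gap: 31.2
finger_force: 61.2
```

jog_arm([
  {"wx": 0,"wy": 0,"wz": 0,"x": 0,"y": 0,"z": -0.3,"claw": 1},
  {"wx": 0,"wy": 0,"wz": 0,"x": 0,"y": 0,"z": -0.3,"claw": 1},
  {"wx": 0,"wy": 0,"wz": 0,"x": 0,"y": 0,"z": -0.1,"claw": 1},
  {"wx": 0,"wy": 0,"wz": 0,"x": 0,"y": 0,"z": 0,"claw": 1},
  {"wx": 0,"wy": 0,"wz": 0,"x": 0,"y": 0,"z": 0,"claw": 1},
])

```text
time_s: 12.18
ee_pos: [534.5, -230.9, 302.5]
ee_rot: [0.993, 0.119, 0.0, 0.0]
ft_force: [0.6, 3.5, -6.4]
finger_gap: 31.2
finger_force: 61.2
```

jog_arm([
  {"wx": 0,"wy": 0,"wz": 0,"x": 0,"y": 0,"z": -0.1,"claw": 1},
  {"wx": 0,"wy": 0,"wz": 0,"x": 0,"y": 0,"z": -0.1,"claw": 1},
  {"wx": 0,"wy": 0,"wz": 0,"x": 0,"y": 0,"z": 0,"claw": 1},
  {"wx": 0,"wy": 0,"wz": 0,"x": 0,"y": 0,"z": 0,"claw": 1},
])

```text
time_s: 12.52
ee_pos: [534.3, -230.8, 303.2]
ee_rot: [0.993, 0.119, -0.001, -0.0]
ft_force: [4.2, 1.1, -21.5]
finger_gap: 31.2
finger_force: 62.0
```

The stop shows: force jumps to 21 N and the tool stalls. Checking the light's height with a camera.

Run:
```python
from h import *
p,d=read_camera("side");W=world("side",d)
w=(abs(W[...,0]-533)<60)&(abs(W[...,1]+231)<60)&(p.min(-1)>140)&(W[...,2]>200)
print(w.sum(),np.percentile(W[w][:,2],[5,50,95]));cv2.imwrite("pics/end.png",p[60:300,200:520][...,::-1])
s=monitor.state();print(s["time_s"],s["ee_pos"],s["ft_force"],s["finger_gap"])
```

```text
544 [264.94050351 269.02988574 272.18079826]
12.5667 [ 534.30947251 -230.79781747  303.21630121] [  3.56442264   0.62396307 -22.57800116] 31.322070892427654
```

View pics/end.png

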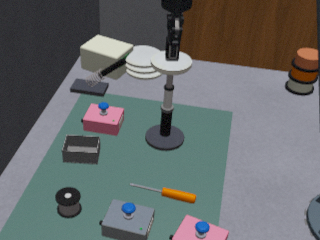

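The light is up, with its disc top at about 270 mm (fully out) at crop pixel (171,62). Both mast tubes are extended, it is held by the grip, and the bystanders in this crop look untouched. Handing in.

```bash
python3 -c "
from bench import robot
print(robot.hand_in())"
```

```text
the job is handed in; nothing more can be done
None
```

I pushed the grey box's plunger to its stop, then pulled the light up to its second stop by the grip with the release button squeezed in; the job was handed in at about 12.6 s, still holding it there, with no verdict returned.

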